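# Pack out the thin specimen and hold the load beam seated

## Robot

A 6-joint arm with a two-finger parallel gripper is mounted at the origin on the work surface. World frame = base frame: x ahead of the robot, y to its left, z up, the work surface at z = 0. Lengths are in m, angles in rad, forces in N, time in s.
With the tool pointing down it reaches from about 0.325 to 0.9 m from the base axis. Payload 6.1 kg.
Tool frame: the origin (TCP) lies on the centre line of the jaws, within the pads' length; the fingertips stand 17 mm ahead of it and the grasp point (between the pads) lies 2 mm behind it; z points along the fingers, y is the line along which they close (so a half turn about z gives the same grasp; the last joint's range is limited). The gripper opens to 87 mm and grips with 3 to 60 N. Pads are 19 mm wide; open, the fingers measure 117 mm over their backs; the gripper's body (75 mm by 190 mm) begins 51 mm behind the grasp point.
Start: joints at [1.106, 0.22, 1.526, -0, 1.395, -0.126], TCP at [0.208, 0.589, 0.202] pointing down, gripper open.
Joint ranges: [-2.98, 2.98], [-0.91, 2.08], [0.09, 2.57], [-1.24, 4.39], [0.2, 2.65], [-2.68, 2.68]. Speed limits (rad/s): [2.57, 2.57, 3.01, 3.14, 3.14, 3.14].

## Interface

Orientations are given as a 3x3 rotation matrix whose columns are the frame's x, y, z axes.
In Python, from plant import telemetry, viewer, env gives the robot as it stands. The module is installed in compiled form; this text tells all that it offers.
- The arm moves only by the tool drive_tool, never from a script. Its argument "moves" is a list of rows, each a list of 3 entries, a list of its own where there are three numbers: the turn, a rotation vector about the tool's x, y, z in degrees, then the shift along the tool's x, y, z in cm, then the opening, from 0 (shut) to 1 (fully open). In form: [[[rx, ry, rz], [dx, dy, dz], claw], ...]. A call has 1 to 20 rows; each row is the pose to reach, as a shift and turn from the pose commanded when the call began, along the tool's axes at that moment; what a row does not reach only later rows make up. A row lasts 1/10 s, in which the tool goes at most 50 mm and 8.59 degrees, less where a joint would pass 70% of its speed; a pose out of reach is approached as far as the arm can. A call with a gripper value outside its range is refused whole. The fingers move at their own pace and stop on an object; "newtons" is the grip in N (left out, the last holds). Time passes only in rows, so rows that repeat a pose let the fingers close. It gives the time, the measured TCP pose, the force, the opening and the grip force at its end, in the units of the state.
- telemetry.sense(): the state, without advancing time (a new reading comes with each control period).
- viewer.read_camera(name): name is "side" or "top"; returns a dict with "frame" (400x640x3 uint8, red, green, blue), "intrinsics" (3x3 intrinsics, pixels), "rvec" (rotation vector, rad) and "tvec" (3), from world to camera coordinates, as OpenCV has them. Camera axes: x right, y down, z forward; pixel columns grow to the right and rows downward; lengths in m; the calibration is good to about 2 mm. A picture is of the moment at which its call begins. There is no depth.
- env.sign_off(): hands the job in; it is judged then, once.
The state is a dict: "t": time; "qpos": joint angles; "dq": joint speeds; "joint_efforts": joint torques, N m; "eef_pos": TCP position; "eef_rot": TCP orientation; "ft_force": force on the tool from outside, world axes, zero at the start; "torque": the same for the moment, N m; "finger_gap": opening from 0.0 (shut) to 1.0 (fully open); "grip_force": force on a finger pad.
Only numpy, scipy, OpenCV 4.12 (cv2) and the standard library are available. Lean on these libraries where they do the work, as an engineer would, in place of code of your own. Each camera call takes 0.05 s, during which the arm holds its last target. There are 200 camera calls.

## Task

Unclip the packing plate from the clip rail and slide it onto the specimen cap of the one consolidation frame where the gap under the loading pin is wide enough to take it, so that it lies flat and centred under the pin. Let go of it, then press the front end of that frame's beam down until the pin bears firmly on the plate, and finish while still holding the beam pressed down. Leave the other two frames' beams and everything else on the bench alone.

Things in the scene. Friction and masses are not known exactly. Their poses are not given: they have to be found in the camera images.
- packing_plate (a point): Packing plate: plain aluminium plate 50 x 50 mm, 16 mm thick, with a flat handle; about 135 g. At the start it lies flat on the clip rail. This point: the plate's centre, half-way up. Its x points from handle to plate, z up. The whole balances about 12 mm from this point towards the handle
- packing_handle (a point): The point to grip on its handle: 76 mm from the plate's centre towards -x and 3.5 mm lower, half-way up the handle. The handle is 14 mm wide (y), 9 mm high, its underside level with the plate's, and ends 98 mm from the plate's centre. At the start its outer part, from 46 mm on, is free at both sides with 45 mm clear below
- clip_rail: Fixed aluminium rail, 190 mm long along its y, top 45 mm above the table; origin on the table. Two pairs of clip blocks, 21 mm high, 16 mm apart; one pair is empty, the other holds the handle 27 to 41 mm from the plate's centre: two sprung balls stand over its edges. Pull straight up with some 5 to 8 N beyond the weight; clear of the blocks 25 mm up
- cap_a (a point): Frame a: centre of the top of its specimen cap, flat, round, 60 mm across, fixed. Three like blue consolidation frames stand side by side in any order, slightly turned; x runs from the beam's front end (robot's side) to the rear, z up. The cell round the cap is 112 mm across, at least 13 mm lower. The gap from here up to the pin: 5 to 7 mm in two frames, 22 mm in one
- cap_b (a point): Frame b: the same point
- cap_c (a point): Frame c: the same point
- yoke_a: Frame a: the yoke; origin at the centre of the underside of its loading pin (round foot 28 mm across) above the cap; z up. The pin hangs from a crossbar 26 mm deep (x), 152 mm long (y), from 16 to 36 mm above this point, pin nut to 54 mm, on 12 mm rods 66 mm to either side. A dial gauge stands above and behind it. The yoke moves straight up and down
- yoke_b: Frame b: the same
- yoke_c: Frame c: the same
- beam_end_a: Frame a: steel block at the front end of the lever beam, 32 x 36 mm, 30 mm high; origin at its top centre, 200 mm in front of the cap, about 98 mm above the table. It swings down about a pivot 245 mm behind it, the yoke lowering 1/5.4 as far; a counterweight resists (about 4.5 N). The pin meets the packing plate after about 33 mm; each newton more here gives 5 N there
- beam_end_b: Frame b: the same
- beam_end_c: Frame c: the same
- beam_a (a joint): Frame a: angle of its beam in rad, 0 with the front end up (at rest), growing as the front end is pressed down
- beam_b (a joint): Frame b: the same
- beam_c (a joint): Frame c: the same
- weight_big: bystander: slotted steel weight 90 mm across, 16 mm high; origin under its centre
- weight_small: bystander: slotted steel weight 54 mm across, 14 mm high; origin under its centre
- tin_tall: bystander: lidded aluminium tin 59 mm across, 45 mm high; origin under its centre
- tin_low: bystander: lidded aluminium tin 71 mm across, 28 mm high; origin under its centre
- cutting_ring: bystander: steel ring 80 mm across, 20 mm high; origin under its centre
- core: bystander: small concrete core 50 mm across, 50 mm high; origin under its centre
- spanner: bystander: spanner 150 mm long lying flat; origin under its middle
Things that resemble listed ones, but are neither listed nor needed, are in the scene too. Leave any blue look-alike of the part that bears packing_plate alone. Several things have the shape of the clip_rail; the one meant has the colours described above.

How it is judged:
By the outcome, as a careful person would: the job done as asked, in the order asked, and still so for the second after the job is handed in, while the arm keeps its last pose, push and grip.
It also fails if it takes over 58 s, if anything falls off the work surface, if the arm or the gripper's body presses on something with over 40 N, if the wrist force passes 120 N, or if a joint passes its speed limit or range.

## Working session

There is one attempt and no reset: what is moved stays moved. The work goes in short steps, Python scripts to look and compute and a tool call to move; the robot and the scene stay as the last step left them, time stands still between calls to the robot, and variables do not carry over. Pictures are saved under pics/ and viewed, at most 10 in all, crops included, and the job is handed in when it is done.

Besides the shell and the picture viewer there is one more tool, called after ">>>" by a JSON object that holds its "op" and its "data". drive_tool: Moves the arm, as the interface text tells. Its arguments: {"type":"object","properties":{"moves":{"type":"array"},"newtons":{"type":"number"}},"required":["moves"]}

```bash
mkdir -p pics
cat > h.py <<'E'
import numpy as np,cv2
from plant import telemetry,viewer,env
def cam(n):
    d=viewer.read_camera(n);R=cv2.Rodrigues(np.array(d['rvec'],float))[0];return d['frame'],np.array(d['intrinsics'],float),R,np.array(d['tvec'],float).ravel()
def ray(c,u,v):
    _,K,R,t=c;d=R.T@np.linalg.solve(K,[u,v,1.]);return -R.T@t,d
def atz(c,u,v,z):
    o,d=ray(c,u,v);return o+d*(z-o[2])/d[2]
def proj(c,p):
    _,K,R,t=c;q=K@(R@np.array(p,float)+t);return q[:2]/q[2]
def tri(c1,p1,c2,p2):
    A=[];b=[]
    o1,d1=ray(c1,*p1);o2,d2=ray(c2,*p2)
    s=np.linalg.lstsq(np.c_[d1,-d2],o2-o1,rcond=None)[0]
    a,bb=o1+s[0]*d1,o2+s[1]*d2
    return (a+bb)/2,np.linalg.norm(a-bb)
def save(f,n,box=None,k=1):
    if box: f=f[box[1]:box[3],box[0]:box[2]]
    cv2.imwrite('pics/'+n,cv2.resize(f[:,:,::-1],None,fx=k,fy=k,interpolation=cv2.INTER_CUBIC))
E
python3 - <<'E'
from h import *
for n in('top','side'):
    c=cam(n);save(c[0],n+'0.png',None,1.25);print(n,c[1].tolist(),(-c[2].T@c[3]).round(3),c[2].round(3).tolist())
print(telemetry.sense())
E
```

```text
top [[364.20957076865466, 0.0, 316.35415834940886], [0.0, 364.20957076865466, 202.60200656852695], [0.0, 0.0, 1.0]] [ 0.428 -0.024  1.157] [[-0.028, -0.999, -0.018], [-0.996, 0.029, -0.09], [0.09, 0.015, -0.996]]
side [[502.80417109625665, 0.0, 307.48428377836944], [0.0, 502.80417109625665, 201.21887817723078], [0.0, 0.0, 1.0]] [ 0.497 -1.11   0.817] [[1.0, -0.013, 0.024], [0.014, -0.527, -0.85], [0.024, 0.85, -0.527]]
{'t': 0.1, 'qpos': array([ 1.10588792e+00,  2.21184140e-01,  1.52749882e+00, -9.52340783e-06,
        1.39469661e+00, -1.26082306e-01]), 'dq': array([ 0.00080392, -0.00369033, -0.00208234,  0.00097698, -0.0011061 ,
        0.00091132]), 'joint_efforts': array([ 2.38013363e-04, -4.95947993e+01, -3.88514364e+01,  7.02249398e-02,
        5.16721944e-02, -4.40764916e-05]), 'eef_pos': array([0.20746326, 0.58892738, 0.20072271]), 'eef_rot': array([[-9.43145968e-01,  3.32377878e-01, -7.92767155e-04],
       [ 3.32378754e-01,  9.43144633e-01, -1.60146222e-03],
       [ 2.15403474e-04, -1.77391159e-03, -9.99998403e-01]]), 'ft_force': array([ 0.22819595, -0.94993352,  0.73263834]), 'torque': array([0.02891305, 0.0471284 , 0.02453318]), 'grip_force': 0.0, 'finger_gap': 1.0009701319696602}
```

View pics/top0.png

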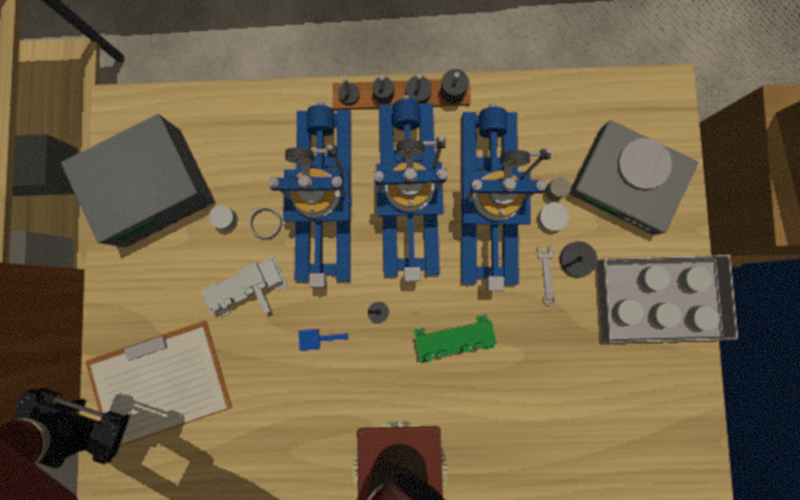

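View pics/side0.png

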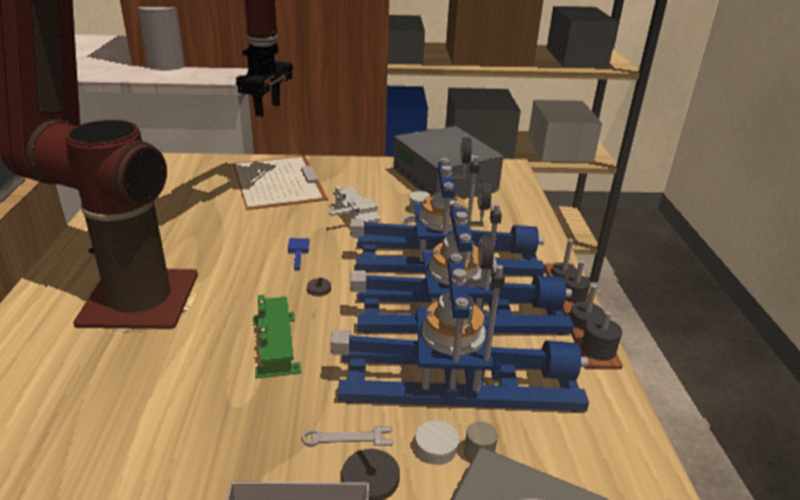

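Top view (800 px scale): grey aluminium rail with plate at (245,285). The green rail at (455,338) has the wrong colour and the blue plate at (322,340) is a look-alike; both stay untouched. The three frames' caps are at (313,190), (408,185) and (498,193). I'll enlarge the rail and the gaps.

Run:
```python
from h import *
c=cam('top');s=cam('side')
def cr(f,b,w,h): return cv2.resize(f[b[1]:b[3],b[0]:b[2]],(w,h),interpolation=cv2.INTER_CUBIC)
# top rail crop 80x60 x5 -> 400x300 ; side rail crop
A=cr(c[0],(155,198,235,258),400,300); B=cr(s[0],(255,140,335,200),400,300)
save(np.vstack([np.hstack([A,B]),np.hstack([cr(s[0],(320,145,400,205),400,300),cr(s[0],(320,185,400,245),400,300)])]),'comp1.png')
save(s[0],'side_f3.png',(255,220,415,320),5)
save(c[0],'topframes.png',(205,125,445,240),3.3)
```

```text
(no output)
```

View pics/comp1.png

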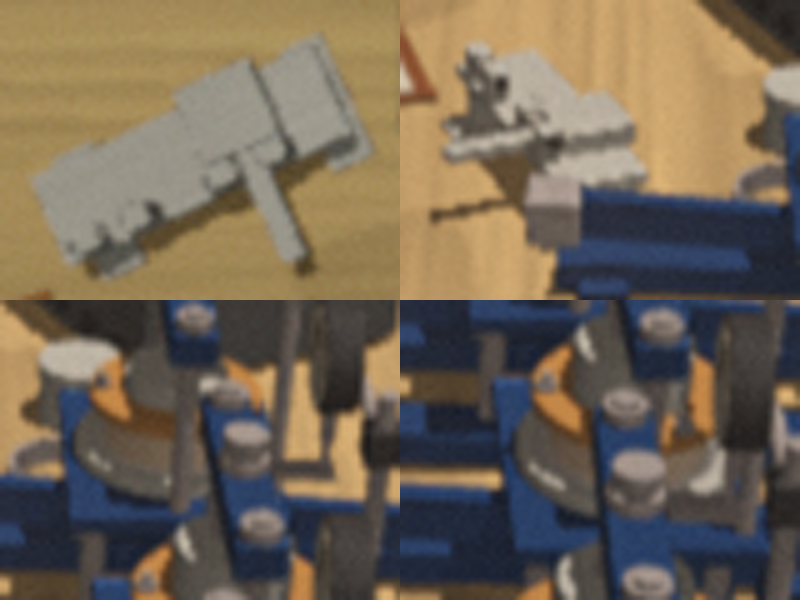

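View pics/side_f3.png

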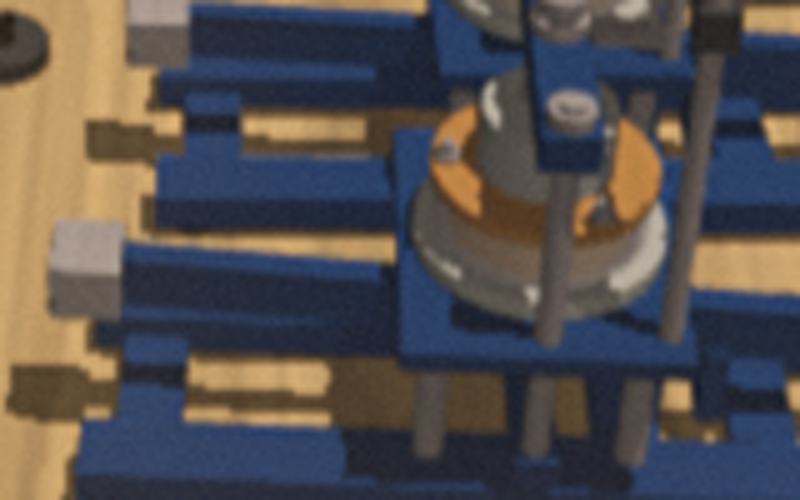

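View pics/topframes.png

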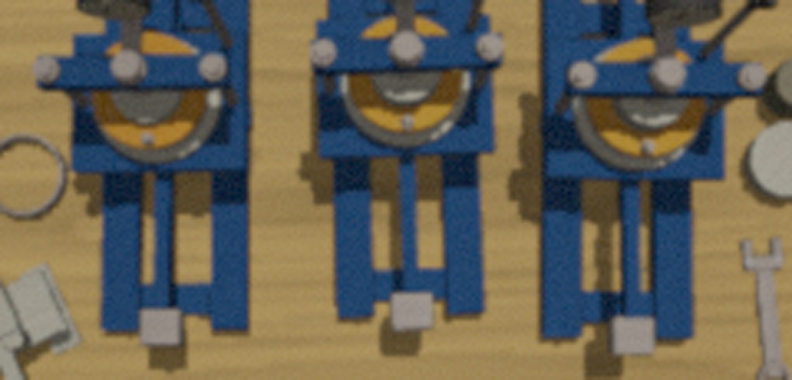

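Run:
```python
from h import *
c=cam('top');s=cam('side')
def cr(f,b,w,h): return cv2.resize(f[b[1]:b[3],b[0]:b[2]],(w,h),interpolation=cv2.INTER_CUBIC)
L=cr(s[0],(325,130,405,250),400,600)
R=np.vstack([cr(c[0],b,400,200) for b in((210,125,290,165),(290,120,370,160),(370,125,450,165))])
save(np.hstack([L,R]),'comp2.png')
for n,(u,v) in zip('123',((127,66),(406,48),(668,72))):
    u=205+u/3.3;v=125+v/3.3
    for z in(.17,.2,.23):
        p=atz(c,u,v,z);q=proj(s,p);print(n,(u,v),p.round(3),q.round(1),((q-[325,130])*5).round())
```

```text
1 (243.4848484848485, 145.0) [0.684 0.189 0.17 ] [361.2 155.3] [181. 127.]
1 (243.4848484848485, 145.0) [0.676 0.182 0.2  ] [359.5 146.8] [173.  84.]
1 (243.4848484848485, 145.0) [0.668 0.176 0.23 ] [357.8 138. ] [164.  40.]
2 (328.030303030303, 139.54545454545456) [ 0.692 -0.046  0.17 ] [374.1 197.8] [245. 339.]
2 (328.030303030303, 139.54545454545456) [ 0.684 -0.045  0.2  ] [371.9 187.2] [235. 286.]
2 (328.030303030303, 139.54545454545456) [ 0.676 -0.045  0.23 ] [369.7 176.3] [224. 232.]
3 (407.42424242424244, 146.8181818181818) [ 0.664 -0.263  0.17 ] [374.  251.2] [245. 606.]
3 (407.42424242424244, 146.8181818181818) [ 0.657 -0.256  0.2  ] [371.5 237.7] [233. 538.]
3 (407.42424242424244, 146.8181818181818) [ 0.65  -0.249  0.23 ] [369.  223.8] [220. 469.]
```

View pics/comp2.png

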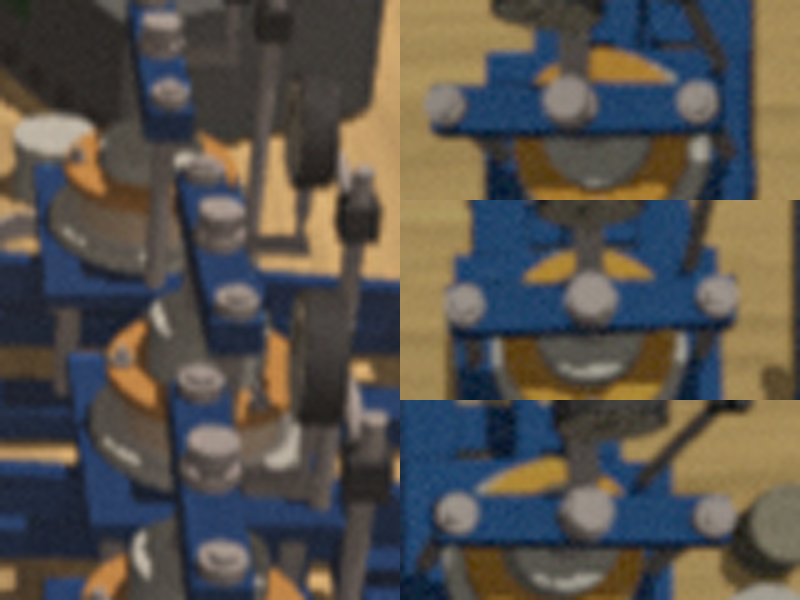

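Run:
```python
from h import *
c=cam('top');s=cam('side')
T=lambda u,v,ox,oy,k=5:(ox+u/k-.4,oy+v/k-.4)
nut=[((168,100,210,125),(162,28)),((190,98,290,120),(220,212)),((187,110,370,125),(213,437))]
for n,(a,b) in enumerate(nut):
    p,e=tri(c,T(*a),s,T(*b,325,130)); print('nut',n+1,p.round(4),e.round(4))
    if n==0:P=p
l=atz(c,*T(45,103,210,125),P[2]-.008);r=atz(c,*T(298,102,210,125),P[2]-.008);print('rodnuts',l,r,np.linalg.norm(l-r),np.degrees(np.arctan2(*(r-l)[[1,0]]))+90)
l,e=tri(c,T(45,103,210,125),s,(0,0)) if 0 else (0,0)
r,e=tri(c,T(298,102,210,125),s,T(170,90,325,130));print('near rod nut tri',r,e)
p,e=tri(c,T(162,327,205,125,3.3),s,T(156,184,255,140));print('beam end1',p,e, atz(c,*T(162,327,205,125,3.3),.098))
for nm,u,v,z in (('hend',296,258,.054),('hstart',248,165,.054),('pc1',178,102,.061),('pc2',247,60,.061),('rail L',33,180,.045),('rail R',318,35,.045)):
    print(nm,atz(c,*T(u,v,155,198),z).round(4))
im=s[0].copy(); big=cv2.resize(im[125:265,325:405],None,fx=5,fy=5,interpolation=cv2.INTER_CUBIC)
big=np.hstack([big,big.copy()])
th=np.linspace(0,2*np.pi,60)
for n,(a,b) in enumerate(nut):
    p,e=tri(c,T(*a),s,T(*b,325,130))
    for j,g in enumerate((.006,.022)):
        pts=np.array([proj(s,[p[0]+.03*np.cos(t),p[1]+.03*np.sin(t),p[2]-.054-g]) for t in th])
        q=((pts-[325,125]+.4)*5).astype(np.int32);q[:,0]+=400*j
        cv2.polylines(big,[q],True,(255,0,0),1)
save(big[:,:],'ov.png',None,.85)
```

```text
nut 1 [0.666  0.1744 0.2394] 0.0018
nut 2 [ 0.6728 -0.0433  0.2413] 0.0015
nut 3 [ 0.6463 -0.2443  0.2441] 0.0016
rodnuts [0.66950541 0.24047528 0.23136021] [0.665803   0.10847133 0.23136021] 0.13205586845790132 -1.606592911558863
near rod nut tri [0.66442051 0.10819397 0.23316548] 0.0017807322954496863
beam end1 [0.46746958 0.17538722 0.10428102] 0.000233025661419237 [0.46782156 0.17658429 0.098     ]
hend [0.3958 0.3068 0.054 ]
hstart [0.4527 0.336  0.054 ]
pc1 [0.4919 0.3764 0.061 ]
pc2 [0.5162 0.3343 0.061 ]
rail L [0.4474 0.4715 0.045 ]
rail R [0.5316 0.2956 0.045 ]
```

View pics/ov.png

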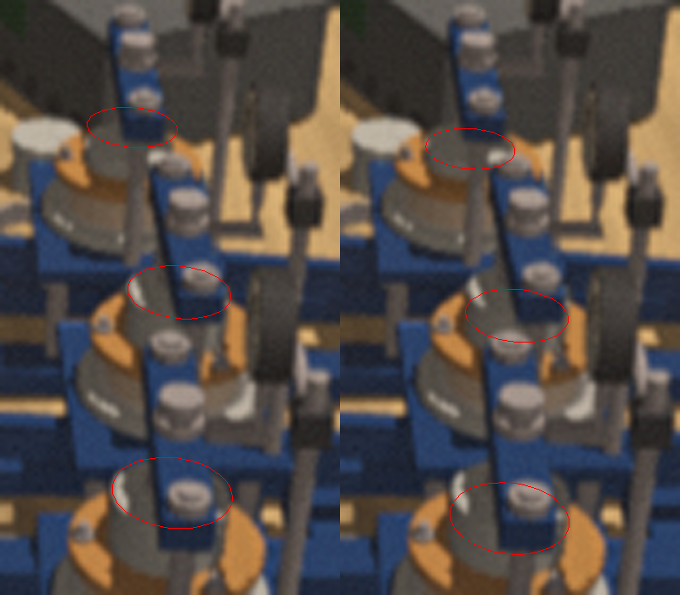

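The overlay settles which frame it is. At 22 mm the ellipse fits the left frame (y≈+0.17), and at 6 mm it fits the other two. So the target is the left frame, with its cap at about (0.666, 0.174, 0.163). Next, the offsets to reach the handle.

```bash
cat >> h.py <<'E'
def go(p,yaw,note=''):
    """relative move (rotvec deg, shift cm) from current tool to p, tool down, tool x at yaw deg"""
    from scipy.spatial.transform import Rotation as Ro
    s=telemetry.sense();R=np.array(s['eef_rot']);y=np.radians(yaw)
    G=np.c_[[np.cos(y),np.sin(y),0],[np.sin(y),-np.cos(y),0],[0,0,-1]]
    rv=np.degrees(Ro.from_matrix(R.T@G).as_rotvec());d=100*R.T@(np.array(p)-s['eef_pos'])
    print(note,'rot',rv.round(2),'shift',d.round(2),'t',round(s['t'],2),'f',np.round(s['ft_force'],1))
E
python3 -c "
from h import *
go([.415,.315,.13],206.5)"
```

```text
rot [-1.000e-02 -1.000e-02 -4.591e+01] shift [-28.67 -18.99   7.16] t 0.4 f [-0.8  0.3 -0.4]
```

>>> {"op": "drive_tool", "data": {"moves": [[[0,0,-46],[-28.7,-19,3],0.6],[[0,0,-46],[-28.7,-19,3],0.6],[[0,0,-46],[-28.7,-19,3],0.6],[[0,0,-46],[-28.7,-19,3],0.6],[[0,0,-46],[-28.7,-19,3],0.6],[[0,0,-46],[-28.7,-19,3],0.6],[[0,0,-46],[-28.7,-19,7.2],0.6],[[0,0,-46],[-28.7,-19,7.2],0.6],[[0,0,-46],[-28.7,-19,7.2],0.6],[[0,0,-46],[-28.7,-19,7.2],0.6],[[0,0,-46],[-28.7,-19,7.2],0.6]]}}

```text
t: 1.5
eef_pos: [0.4154, 0.3161, 0.1309]
eef_rot: [[-0.894, -0.448, 0.001], [-0.448, 0.894, 0.001], [-0.002, 0.0, -1.0]]
ft_force: [-0.2, -0.1, -0.2]
finger_gap: 0.6
grip_force: 0.0
```

Run:
```python
from h import *
go([.415,.315,.0475],206.5)
print(telemetry.sense()['eef_pos'],telemetry.sense()['finger_gap'])
s=cam('side');c=cam('top')
def cr(f,b,w,h): return cv2.resize(f[b[1]:b[3],b[0]:b[2]],(w,h),interpolation=cv2.INTER_CUBIC)
save(np.hstack([cr(s[0],(235,120,315,200),400,400),cr(c[0],(155,190,235,270),400,400)]),'close.png')
print(proj(s,[.415,.315,.0495]),proj(s,[.3958,.3068,.054]))
```

```text
rot [0.03 0.1  0.13] shift [ 0.1  -0.08  8.34] t 1.5 f [-0.2 -0.1 -0.2]
[0.41542334 0.31605227 0.13088744] 0.6000810938128469
[270.48057506 169.98322955] [264.30133429 169.8656685 ]
```

View pics/close.png

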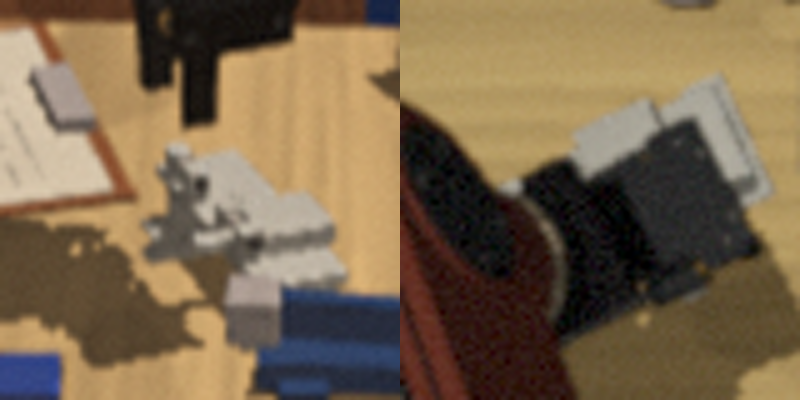

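The handle end shows in the side view at about raw (265,168), and my estimate projects to (264,170), so they agree. Descending and gripping.

>>> {"op": "drive_tool", "data": {"moves": [[[0,0,0],[0.1,0,4.2],0.6],[[0,0,0],[0.1,0,7.0],0.6],[[0,0,0],[0.1,0,8.3],0.6],[[0,0,0],[0.1,0,8.3],0.6],[[0,0,0],[0.1,0,8.3],0.2],[[0,0,0],[0.1,0,8.3],0.1],[[0,0,0],[0.1,0,8.3],0.05],[[0,0,0],[0.1,0,8.3],0],[[0,0,0],[0.1,0,8.3],0],[[0,0,0],[0.1,0,8.3],0]], "newtons": 15}}

```text
t: 2.6
eef_pos: [0.4145, 0.3144, 0.047]
eef_rot: [[-0.894, -0.448, 0.0], [-0.448, 0.894, 0.0], [-0.0, 0.0, -1.0]]
ft_force: [0.4, -0.5, -0.1]
finger_gap: 0.141
grip_force: 0.0
```

>>> {"op": "drive_tool", "data": {"moves": [[[0,0,0],[0,0,0],0],[[0,0,0],[0,0,0],0],[[0,0,0],[0,0,0],0]], "newtons": 15}}

```text
t: 2.9
eef_pos: [0.4143, 0.3144, 0.0466]
eef_rot: [[-0.894, -0.448, -0.0], [-0.448, 0.894, -0.0], [0.0, -0.0, -1.0]]
ft_force: [0.3, 0.2, 0.4]
finger_gap: 0.008
grip_force: 0.0
```

The gripper closed fully with no grip force, so it missed the handle. I'll look.

Run:
```python
from h import *
s=cam('side');c=cam('top')
st=telemetry.sense();print(st['eef_pos'],proj(s,st['eef_pos']),proj(c,st['eef_pos']),proj(s,st['eef_pos']-[0,0,.017]))
def cr(f,b,w,h): return cv2.resize(f[b[1]:b[3],b[0]:b[2]],(w,h),interpolation=cv2.INTER_CUBIC)
save(np.hstack([cr(s[0],(235,120,315,200),400,400),cr(c[0],(155,190,235,270),400,400)]),'close2.png')
```

```text
[0.41433287 0.31441024 0.04668592] [270.27601033 170.84087088] [212.01603599 243.06634575] [270.35361484 175.48399678]
```

View pics/close2.png

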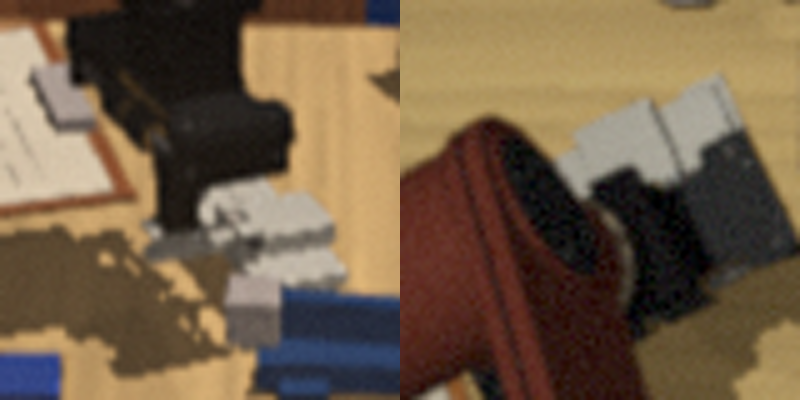

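Run:
```python
from h import *
s=cam('side')
R=np.array([[-0.894,-0.448],[-0.448,0.894]])
for z in(.114,.134):
  for d in(-.0335,.0335):
    p=np.r_[np.array([.4154,.3161])+R[:,1]*d,z];print('close',z,d,((proj(s,p)-[235,120])*5).round())
for d in(-.05,.05):
    p=np.r_[np.array([.2075,.5889])+np.array([.332,.943])*d,.184];print('start',d,(proj(s,p)*1.25).round())
st=telemetry.sense();print(st['finger_gap'],st['grip_force'],st['ft_force'],st['torque'])
for z in(.03,.0467,.06):print(z,((proj(s,np.r_[.4143,.3144,z])-[235,120])*5).round())
```

```text
close 0.114 -0.0335 [199. 180.]
close 0.114 0.0335 [155. 137.]
close 0.134 -0.0335 [198. 151.]
close 0.134 0.0335 [155. 109.]
start -0.05 [260. 129.]
start 0.05 [277. 117.]
0.004239338130212589 0.0 [0.37930304 0.0721972  0.37342896] [0.06253741 0.06041342 0.02556524]
0.03 [177. 277.]
0.0467 [176. 254.]
0.06 [176. 236.]
```

Run:
```python
from h import *
c=cam('top');s=cam('side')
R=np.array([[-0.894,-0.448],[-0.448,0.894]])
for nm,q,zs in(('close',[.4154,.3161],(.184,.22,.25)),('close2',[.4143,.3144],(.1,.14,.17))):
  for z in zs:
    for a,b in((.0375,-.095),(-.0375,-.095),(-.0375,.095)):
      p=np.r_[np.array(q)+R@[a,b],z];print(nm,z,a,b,((proj(c,p)-[155,190])*5+[400,0]).round(),((proj(s,p)-[235,120])*5).round())
```

```text
close 0.184 0.0375 -0.095 [793. 247.] [182. 128.]
close 0.184 -0.0375 -0.095 [730. 123.] [298. 105.]
close 0.184 -0.0375 0.095 [415. 291.] [169.  -9.]
close 0.22 0.0375 -0.095 [776. 247.] [181.  71.]
close 0.22 -0.0375 -0.095 [711. 119.] [299.  49.]
close 0.22 -0.0375 0.095 [383. 293.] [168. -61.]
close 0.25 0.0375 -0.095 [761. 248.] [180.  22.]
close 0.25 -0.0375 -0.095 [694. 115.] [299.   1.]
close 0.25 -0.0375 0.095 [355. 296.] [ 167. -106.]
close2 0.1 0.0375 -0.095 [832. 247.] [182. 257.]
close2 0.1 -0.0375 -0.095 [773. 133.] [295. 232.]
close2 0.1 -0.0375 0.095 [483. 288.] [169. 111.]
close2 0.14 0.0375 -0.095 [816. 248.] [181. 197.]
close2 0.14 -0.0375 -0.095 [755. 129.] [295. 173.]
close2 0.14 -0.0375 0.095 [453. 290.] [168.  55.]
close2 0.17 0.0375 -0.095 [803. 248.] [180. 151.]
close2 0.17 -0.0375 -0.095 [741. 126.] [296. 128.]
close2 0.17 -0.0375 0.095 [430. 292.] [167.  12.]
```

Run:
```python
from h import *
c=cam('top');s=cam('side')
for n,a,b in(('wsmall',(377,312),(318,287)),('clip corner R top',(206,323),(314,157)),('clip near corner',(230,406),(325,201)),('spanner end',(549,300),(309,437)),('blue plate handle end',(347,336),(297,267)),('tin tall top',(222,213),(419,197)),('grey handle end',(267.5,311.5),(330,212))):
    p,e=tri(c,np.array(a)/1.25,s,np.array(b)/1.25);print(n,p.round(3),e.round(3))
```

```text
wsmall [0.384 0.044 0.006] 0.003
clip corner R top [0.364 0.407 0.162] 0.028
clip near corner [0.282 0.374 0.078] 0.198
spanner end [ 0.403 -0.387  0.006] 0.003
blue plate handle end [0.328 0.12  0.008] 0.0
tin tall top [0.636 0.422 0.045] 0.013
grey handle end [0.395 0.306 0.056] 0.001
```

Both cameras agree on objects of known height. In both the close and the start pictures, though, the fingertips appear about 30 mm higher than telemetry says, so the fingers closed just above the handle. I'll open, go down 25 mm (safe under either reading) and close again.

>>> {"op": "drive_tool", "data": {"moves": [[[0,0,0],[0,0,0],0.5],[[0,0,0],[0,0,0],0.5],[[0,0,0],[0,0,0],0.5],[[0,0,0],[0,0,0],0.5],[[0,0,0],[0,0,0],0.5],[[0,0,0],[0,0,0],0.5],[[0,0,0],[0,0,1],0.5],[[0,0,0],[0,0,2],0.5],[[0,0,0],[0,0,2.5],0.5],[[0,0,0],[0,0,2.5],0.5]], "newtons": 15}}

```text
t: 4.25
eef_pos: [0.4131, 0.3137, 0.0201]
eef_rot: [[-0.894, -0.448, -0.003], [-0.448, 0.894, -0.001], [0.003, -0.0, -1.0]]
ft_force: [0.8, -0.2, 0.3]
finger_gap: 0.498
grip_force: 0.0
```

Run:
```python
from h import *
s=cam('side');st=telemetry.sense();print(st['eef_pos'],st['ft_force'],st['finger_gap'])
R=np.array(st['eef_rot'])
# darkness along near/far finger columns
g=cv2.cvtColor(s[0],cv2.COLOR_RGB2GRAY)
for d in(-.029,.029):
    for z in np.arange(0,.1,.008):
        p=st['eef_pos']+R[:,1]*d;p[2]=z;u,v=proj(s,p);print(d,round(z,3),(round(u),round(v)),s[0][round(v),round(u)])
```

```text
[0.41364955 0.31403394 0.02076406] [ 0.5635656   0.73993328 -0.09804609] 0.499821074114377
-0.029 0.0 (274, 188) [94 73 47]
-0.029 0.008 (274, 185) [92 74 50]
-0.029 0.016 (274, 183) [112  89  60]
-0.029 0.024 (274, 181) [132 104  68]
-0.029 0.032 (274, 179) [178 143  95]
-0.029 0.04 (274, 177) [144 113  76]
-0.029 0.048 (274, 174) [26 22 16]
-0.029 0.056 (274, 172) [32 25 20]
-0.029 0.064 (274, 170) [29 22 17]
-0.029 0.072 (274, 168) [30 24 17]
-0.029 0.08 (274, 166) [29 24 20]
-0.029 0.088 (274, 163) [31 27 21]
-0.029 0.096 (274, 161) [36 31 26]
0.029 0.0 (267, 180) [99 79 53]
0.029 0.008 (267, 177) [95 76 50]
0.029 0.016 (267, 175) [107  85  55]
0.029 0.024 (267, 173) [121  97  65]
0.029 0.032 (267, 171) [101  92  82]
0.029 0.04 (267, 169) [88 81 73]
0.029 0.048 (266, 167) [42 37 31]
0.029 0.056 (266, 164) [32 27 20]
0.029 0.064 (266, 162) [34 29 23]
0.029 0.072 (266, 160) [40 33 24]
0.029 0.08 (266, 158) [71 55 35]
0.029 0.088 (266, 156) [57 44 32]
0.029 0.096 (266, 153) [36 31 28]
```

The near fingertip ends at z≈0.044 in the image, against 0.004 by telemetry. So the real tool sits about 40 mm higher than reported. I'll go down another 13 mm and grip.

>>> {"op": "drive_tool", "data": {"moves": [[[0,0,0],[0,0,0.7],0.5],[[0,0,0],[0,0,1.3],0.5],[[0,0,0],[0,0,1.3],0.3],[[0,0,0],[0,0,1.3],0],[[0,0,0],[0,0,1.3],0],[[0,0,0],[0,0,1.3],0],[[0,0,0],[0,0,1.3],0],[[0,0,0],[0,0,1.3],0],[[0,0,0],[0,0,1.3],0],[[0,0,0],[0,0,1.3],0]], "newtons": 15}}

```text
t: 5.3
eef_pos: [0.4144, 0.3147, 0.0089]
eef_rot: [[-0.894, -0.448, 0.0], [-0.448, 0.894, 0.0], [-0.0, 0.0, -1.0]]
ft_force: [-1.6, 1.9, 1.5]
finger_gap: 0.153
grip_force: 15.0
```

Gripped, with the opening matching the 14 mm handle. Now firm up the grip and lift straight up.

>>> {"op": "drive_tool", "data": {"moves": [[[0,0,0],[0,0,0],0],[[0,0,0],[0,0,0],0],[[0,0,0],[0,0,0],0],[[0,0,0],[0,0,-0.3],0],[[0,0,0],[0,0,-0.6],0],[[0,0,0],[0,0,-0.9],0],[[0,0,0],[0,0,-1.3],0],[[0,0,0],[0,0,-1.8],0],[[0,0,0],[0,0,-2.4],0],[[0,0,0],[0,0,-3.2],0],[[0,0,0],[0,0,-4],0],[[0,0,0],[0,0,-5],0],[[0,0,0],[0,0,-5],0]], "newtons": 60}}

```text
t: 6.6
eef_pos: [0.4159, 0.315, 0.061]
eef_rot: [[-0.894, -0.447, 0.003], [-0.447, 0.894, 0.001], [-0.004, -0.0, -1.0]]
ft_force: [0.2, -0.4, -2.7]
finger_gap: 0.15
grip_force: 60.0
```

Run:
```python
from h import *
st=telemetry.sense();print({k:np.round(st[k],3).tolist() for k in('t','eef_pos','ft_force','torque','finger_gap','grip_force')})
```

```text
{'t': 6.6, 'eef_pos': [0.416, 0.315, 0.061], 'ft_force': [0.193, -0.392, -2.673], 'torque': [0.028, 0.104, -0.03], 'finger_gap': 0.15, 'grip_force': 59.991}
```

```bash
python3 -c "
from h import *
go([.51,.177,.150],179)"
```

```text
rot [ 0.04  0.2  27.58] shift [ -2.27 -16.56  -8.89] t 6.6 f [ 0.2 -0.4 -2.7]
```

>>> {"op": "drive_tool", "data": {"moves": [[[0,0,0],[0,0,-4.5],0],[[0,0,0],[0,0,-8.9],0],[[0,0,0],[0,0,-8.9],0],[[0,0,7],[-0.6,-4,-8.9],0],[[0,0,14],[-1.2,-8,-8.9],0],[[0,0,21],[-1.8,-12,-8.9],0],[[0,0,27.6],[-2.3,-15,-8.9],0],[[0,0,27.6],[-2.3,-16.6,-8.9],0],[[0,0,27.6],[-2.3,-16.6,-8.9],0],[[0,0,27.6],[-2.3,-16.6,-8.9],0]]}}

```text
t: 7.6
eef_pos: [0.5086, 0.1766, 0.1472]
eef_rot: [[-1.0, 0.017, -0.001], [0.017, 1.0, 0.0], [0.001, 0.0, -1.0]]
ft_force: [0.7, -0.3, -0.4]
finger_gap: 0.146
grip_force: 60.0
```

Run:
```python
from h import *
st=telemetry.sense();print({k:np.round(st[k],3).tolist() for k in('t','eef_pos','ft_force','torque','finger_gap')})
s=cam('side');c=cam('top')
np.savez('pre.npz',s=s[0],c=c[0])
q=st['eef_pos'];print('expect plate centre px',proj(s,q+[.076,-.001,.044]),proj(c,q+[.076,-.001,.044]))
def cr(f,b,w,h): return cv2.resize(f[b[1]:b[3],b[0]:b[2]],(w,h),interpolation=cv2.INTER_CUBIC)
save(np.vstack([cr(s[0],(260,115,360,155),800,320),cr(c[0],(205,130,305,165),800,280)]),'pre.png')
```

```text
{'t': 7.6, 'eef_pos': [0.509, 0.177, 0.147], 'ft_force': [0.716, -0.338, -0.446], 'torque': [0.032, 0.112, 0.029], 'finger_gap': 0.146}
expect plate centre px [327.26954327 150.10240216] [246.98995773 179.12258064]
```

View pics/pre.png

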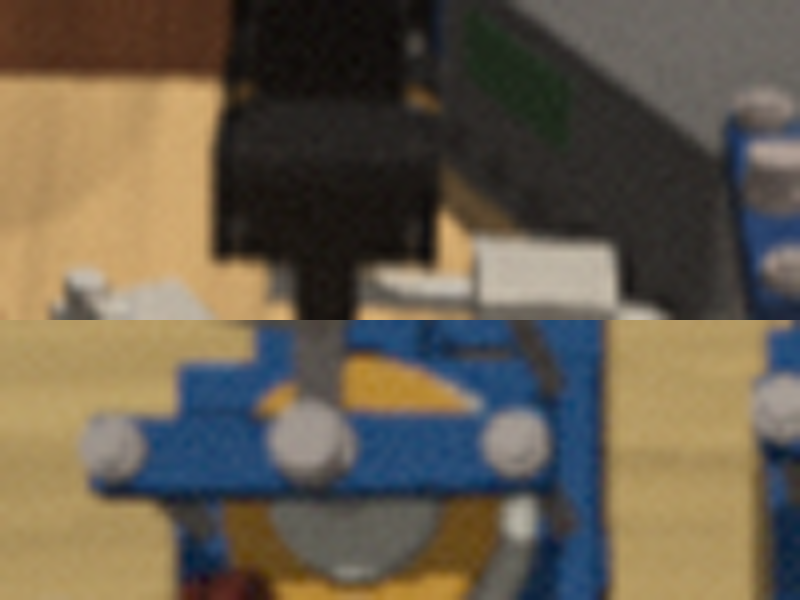

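View: the plate is held in the air at raw about (320–337, 145–153), left of frame 1's bar. I'll measure its tilt and position from its edges in numbers.

Run:
```python
from h import *
d=np.load('pre.npz');g=cv2.cvtColor(d['s'],cv2.COLOR_RGB2GRAY)
print('cols',list(range(300,342)))
for v in range(140,160):print(v,' '.join('%3d'%x for x in g[v,300:342]))
s=cam('side');st=telemetry.sense()
q=np.array([.5086,.1766,.1472]);y=np.radians(-1)
X=np.array([np.cos(y),np.sin(y),0]);Y=np.array([-np.sin(y),np.cos(y),0])
C=q+.076*X+[0,0,.044]
for a in(-25,25):
  for b in(-25,25):
    for h in(-8,8):
      if (b,h)!=(25,-8):print(a,b,h,proj(s,C+X*a/1e3+Y*b/1e3+[0,0,h/1e3]).round(1))
for a in(-46,-98):
  for b,h in((-7,1),(-7,-8),(7,1)):print('handle',a,b,h,proj(s,C+X*a/1e3+Y*b/1e3+[0,0,h/1e3]).round(1))
```

```text
cols [300, 301, 302, 303, 304, 305, 306, 307, 308, 309, 310, 311, 312, 313, 314, 315, 316, 317, 318, 319, 320, 321, 322, 323, 324, 325, 326, 327, 328, 329, 330, 331, 332, 333, 334, 335, 336, 337, 338, 339, 340, 341]
140  22  23  23  20  21  20  25  23  19  22  25  20  22  15  34  68  77  73  73  72  65  59  49  43  40  39  33  36  39  39  40  44  44  45  42  47  41  44  42  45  45  44
141  24  22  22  23  19  23  20  19  20  24  21  24  19  17  48 105  88  69  70  74  72  70  61  53  43  36  35  34  37  43  44  43  45  50  44  41  43  46  45  41  42  45
142  22  24  19  20  25  23  23  23  20  24  26  31  27  19  71 147 128  87  69  69  76  77  73  64  48  38  36  34  38  41  40  40  42  44  44  42  44  41  44  44  44  45
143  22  24  23  24  20  25  21  23  20  22  26  40  35  21  76 164 166 127  82  77  80  79  78  79  63  56  45  43  38  41  39  33  33  34  39  44  44  41  43  46  43  46
144  23  20  22  23  22  24  23  23  22  20  32  42  31  21  79 164 175 157 130 117 123 114 114 111 110 104  86  77  76  66  60  54  56  56  53  51  46  44  41  44  45  46
145  19  22  24  23  24 
[... 2176 characters left out ...]
124 124 120 129 171 184 181 178 165
158  47  45  42  52 105 170 180 178 176 174 174 172 173 168 168 161 156 158 158 153 157 157 159 156 155 155 152 132 120 153 172 162 158 163 162 160 157 178 183 163 158 148
159 113 116 113 109 137 170 179 179 177 174 175 174 174 168 165 160 159 157 157 158 159 160 163 160 159 161 155 127  93 118 149 159 164 175 182 182 178 181 169 135 132 138
-25 -25 -8 [318.5 156.5]
-25 -25 8 [318.7 151.3]
-25 25 8 [318.4 143.6]
25 -25 -8 [336.3 156.9]
25 -25 8 [336.7 151.7]
25 25 8 [335.9 144. ]
handle -46 -7 1 [311.1 150.5]
handle -46 -7 -8 [311.  153.4]
handle -46 7 1 [311.  148.4]
handle -98 -7 1 [292.6 150.1]
handle -98 -7 -8 [292.6 153. ]
handle -98 7 1 [292.7 147.9]
```

Run:
```python
from h import *
c=cam('top');s=cam('side')
print('nut',atz(c,243.7,145,.239),'cap front edge',atz(c,248.8,161.4,.163),'cap sides',atz(c,238.2,153.4,.163),atz(c,259.6,153.4,.163))
g=cv2.cvtColor(s[0],cv2.COLOR_RGB2GRAY)
# yellow/dark mask fit of cap in top image: grey pixels
f=c[0].astype(int)
for v in range(146,166):print(v,' '.join('%3d'%x for x in (f[v,230:268,0]-f[v,230:268,2])))
```

```text
nut [0.66595503 0.17326714 0.239     ] cap front edge [0.63873442 0.17582475 0.163     ] cap sides [0.66227974 0.20521309 0.163     ] [0.66038817 0.14542215 0.163     ]
146 -75 -76 -71 -77 -76 -81 -80 -72 -40  -4  14  18  18  17  16  14  15  15  12 -13 -67 -76 -81 -84 -75 -83 -78 -85 -79 -80 -87 -82 -77 -79 -65 -21  11  17
147 -79 -78 -74 -76 -79 -77 -78 -74 -53 -14  13  17  18  15  16  16  14  14   7 -37 -75 -79 -77 -79 -82 -73 -81 -82 -83 -81 -80 -76 -83 -80 -72 -42   0  18
148 -75 -78 -76 -78 -75 -80 -82 -79 -70 -40   1  16  16  16  14  12  13   7  -9 -56 -79 -74 -78 -75 -77 -81 -78 -79 -85 -79 -80 -83 -83 -81 -85 -62 -32   1
149 -75 -84 -78 -80 -73 -77 -79 -79 -75 -64 -30  -1   9  13  14  11   3 -16 -37 -76 -80 -77 -79 -84 -76 -83 -80 -79 -75 -89 -82 -82 -75 -87 -82 -77 -63 -26
150 -71 -74 -68 -74 -67 -73 -70 -72 -73 -73 -52 -21  -7  -3   4   2 -21 -54 -66 -70 -75 -67 -73 -76 -71 -75 -74 -63 -60 -69 -68 -69 -71 -66 -72 -72 -71 -54
151 -49 -51 -56 -43 -41 -50 -54 -46 -42 -43 -38 -22 -15 -10  -8 -11 -25 -42 -43 -43 -44 -45 -38 -39 -34 -42 -37 -36 -29 -39 -42 -29 -20 -21 -26 -21 -22
[... 1488 characters left out ...]
  16  12  16  13  19  33  42  62  80  91  93  94  97  93  79  64  30  13   9
162   6  26  42  41  46  43  31  41  62  80  90  92  96  90  81  71  47  29  23  21  27  30  47  71  83  89  94 105 119 126 124 125 117  87  49  18  13  12
163  27  50  52  52  51  31  39  34  58 100 115 119 123 123 124 112  94  86  79  77  77  89 100 117 122 124 125 124 126 130 130 131 120  79  34  12  11  11
164  33  50  59  56  48  37  29  37  42  86 119 127 126 121 124 126 123 117 103  95 101 119 125 125 128 127 130 123 129 132 129 120  98  51  18  10   9  13
165  44  51  52  57  52  32  27  34  42  72 105 122 130 132 129 129 126 101  67  53  62 100 128 128 125 129 128 130 132 132 125  98  51  14  12  10  13   8
```

Cap centre from the circle fit is (0.667, 0.174), which agrees with the nut above it. The plate droops about 2.3° in the pads. I'll level it, move its front edge over the cap's front rim just short of the crossbar, and lower to feel the cap.

>>> {"op": "drive_tool", "data": {"moves": [[[0,-2.3,0],[0,0,0],0],[[0,-2.3,0],[-2,0,0],0],[[0,-2.3,0],[-3.8,0,0],0],[[0,-2.3,0],[-3.8,0,0],0],[[0,-2.3,0],[-3.8,0,0.7],0],[[0,-2.3,0],[-3.8,0,1.4],0],[[0,-2.3,0],[-3.8,0,1.6],0],[[0,-2.3,0],[-3.8,0,1.6],0],[[0,-2.3,0],[-3.8,0,1.6],0]]}}

```text
t: 8.75
eef_pos: [0.5469, 0.1757, 0.1317]
eef_rot: [[-0.999, 0.018, 0.04], [0.017, 1.0, -0.001], [-0.04, -0.0, -0.999]]
ft_force: [0.4, -0.6, -0.7]
finger_gap: 0.152
grip_force: 60.0
```

```bash
cat > m.py <<'E'
from h import *
st=telemetry.sense();print({k:np.round(st[k],4).tolist() for k in('t','eef_pos','ft_force','torque')})
g=cv2.cvtColor(cam('side')[0],cv2.COLOR_RGB2GRAY)
u0=int(318+(st['eef_pos'][0]-.5086)*355);v0=int(143+(.147-st['eef_pos'][2])*290)
for v in range(v0-3,v0+18):print(v,' '.join('%3d'%x for x in g[v,u0-12:u0+24]))
print('col0',u0-12)
q=st['eef_pos'];y=np.radians(-1);X=np.array([np.cos(y),np.sin(y),0]);Y=np.array([-np.sin(y),np.cos(y),0])
s=cam('side');C=q+.0765*X+[0,0,.044]
for a in(-25,25):print(a,[proj(s,C+X*a/1e3+Y*b/1e3+[0,0,h/1e3]).round(1).tolist() for b,h in((25,8),(-25,8),(-25,-8))])
E
python3 m.py
```

```text
{'t': 8.75, 'eef_pos': [0.5469, 0.1757, 0.1317], 'ft_force': [0.4278, -0.6308, -0.666], 'torque': [-0.0233, 0.1251, 0.0045]}
144  23  26  24  22  23  25  23  23  30  39  46  39  35  32  38  43  46  45  44  45  45  44  46  47  45  42  43  45  40  44  53  60  50  39  51  63
145  20  23  24  20  24  21  23  24  32  45  46  42  33  36  37  43  44  44  46  42  46  41  45  43  45  45  47  44  41  45  53  59  55  40  52  64
146  21  23  18  21  22  19  18  20  34  58  54  42  40  34  37  42  42  43  40  44  41  41  42  46  41  45  41  44  42  45  52  61  52  38  42  62
147  24  28  22  26  24  25  26  20  44  72  67  53  41  36  39  42  40  39  35  36  40  39  43  43  43  44  38  39  41  42  54  62  59  43  37  71
148  24  23  25  22  35  39  32  20  39  75  74  64  55  60  64  61  61  58  55  57  61  63  63  63  63  59  53  53  53  45  52  57  58  48  38  65
149  22  21  21  23  39  51  36  20  42  74  80  76  77 120 126 123 122 119 120 121 123 125 124 124 125 122 114 111 100  70  53  61  61  49  37  52
150  24  26  22  19  35  58  38  21  45  74  81  74 101 166 179 175 174 173 173 175 172
[... 1546 characters left out ...]
60 159 159 161 161 158 160 162 146  97  74  86  84  91 103 104 103  95  91  89  93  93  92  89  88  91  91  94  88  87  89  80  79  80  83  76
162 159 158 161 163 161 159 159 162 145  89  76  77  82  83  88  92  85  78  73  70  69  72  70  69  68  70  72  78  76  83  83  87  81  85  82  85
163 158 158 162 163 161 159 162 153 120  82  74  78  70  67  73  83  77  71  67  60  65  70  66  65  64  65  67  75  82  82  83  87  88  90  91  87
164 159 158 160 162 162 157 141 130  89  72  76  78  72  68  66  70  66  63  66  65  64  64  65  66  64  63  67  71  78  82  85  88  88  88  89  91
col0 319
-25 [[331.7, 148.8], [332.4, 156.7], [332.1, 161.8]]
25 [[349.1, 149.3], [350.2, 157.1], [349.8, 162.2]]
```

>>> {"op": "drive_tool", "data": {"moves": [[[0,0,0],[0,0,0.15],0],[[0,0,0],[0,0,0.3],0],[[0,0,0],[0,0,0.3],0]]}}

```text
t: 9.15
eef_pos: [0.5476, 0.1756, 0.1289]
eef_rot: [[-0.999, 0.018, 0.041], [0.018, 1.0, -0.001], [-0.041, 0.0, -0.999]]
ft_force: [-0.8, 0.5, 0.2]
finger_gap: 0.152
grip_force: 60.0
```

>>> {"op": "drive_tool", "data": {"moves": [[[0,0,0],[0,0,0.1],0],[[0,0,0],[0,0,0.1],0],[[0,0,0],[0,0,0.1],0]]}}

```text
t: 9.45
eef_pos: [0.5476, 0.1757, 0.1281]
eef_rot: [[-0.999, 0.018, 0.041], [0.018, 1.0, -0.001], [-0.041, 0.0, -0.999]]
ft_force: [-0.9, -0.1, 2.1]
finger_gap: 0.15
grip_force: 60.0
```

>>> {"op": "drive_tool", "data": {"moves": [[[0,0,0],[0,0,0.1],0],[[0,0,0],[0,0,0.1],0],[[0,0,0],[0,0,0.1],0]]}}

```text
t: 9.75
eef_pos: [0.5476, 0.1757, 0.127]
eef_rot: [[-0.999, 0.018, 0.041], [0.018, 1.0, -0.001], [-0.041, 0.0, -0.999]]
ft_force: [-1.4, 0.4, 1.9]
finger_gap: 0.149
grip_force: 60.0
```

Contact at reported z≈0.1285. I'll lift about 2.5 mm, re-level and slide in, compensating for the tool's pitch.

>>> {"op": "drive_tool", "data": {"moves": [[[0,0.9,0],[0,0,-0.35],0],[[0,0.9,0],[0,0,-0.35],0],[[0,0.9,0],[-0.5,0,-0.33],0],[[0,0.9,0],[-1,0,-0.31],0],[[0,0.9,0],[-1.5,0,-0.29],0],[[0,0.9,0],[-1.5,0,-0.29],0]]}}

```text
t: 10.35
eef_pos: [0.5634, 0.1753, 0.1303]
eef_rot: [[-1.0, 0.018, 0.026], [0.018, 1.0, -0.0], [-0.026, 0.0, -1.0]]
ft_force: [2.0, -0.0, 1.3]
finger_gap: 0.15
grip_force: 60.0
```

```bash
python3 m.py
```

```text
{'t': 10.35, 'eef_pos': [0.5634, 0.1753, 0.1303], 'ft_force': [1.9543, -0.038, 1.322], 'torque': [0.0906, -0.3007, 0.0294]}
144  29  28  28  27  26  25  25  29  23  32  46  43  48  47  44  45  47  48  46  45  43  42  40  44  51  57  48  37  55  66  62  64  62  65  64  60
145  24  22  20  20  22  24  21  22  19  30  42  46  46  47  44  43  46  44  44  46  44  43  46  45  51  59  50  39  50  67  66  71  86  95  95  81
146  20  24  19  23  25  23  19  23  22  30  44  42  43  42  45  44  44  43  46  44  46  42  49  42  55  60  54  37  43  62  84 104 118 136 134 115
147  24  22  22  26  19  24  23  21  21  33  44  40  38  37  39  41  43  44  43  42  43  40  43  43  54  59  58  41  38  68 105 137 129 139 139 130
148  21  25  24  24  23  26  28  27  24  34  41  34  35  51  49  48  47  50  48  50  50  48  47  46  53  60  62  45  38  64  99 129 113 111 119 125
149  22  23  22  23  24  35  36  29  25  36  40  33  63 118 105  93  93  93  92  93  95  97  90  65  60  68  65  45  38  48  72  98 110 104 119 127
150  20  25  21  21  26  35  40  29  24  36  40  34  96 175 163 153 152 154 152 155 153 
[... 1545 characters left out ...]
64 164 148  93  75  81  84  93 101 115 111 107 100  86  96  98 100  97  96  95  97  96  91  93  90  90  90  91  89  88  80  73  76  77  96 153
162 165 160 144  92  75  83  82  82  85  92  85  84  78  76  79  88  87  84  84  84  87  89  88  86  91  89  90  90  91  87  76  73  74  75  98 159
163 162 153 123  82  72  80  71  68  75  82  74  70  71  67  68  68  68  68  67  68  73  77  82  84  87  90  90  89  93  89  79  72  78  79  86 121
164 145 129  91  73  76  80  70  65  65  70  66  66  62  61  63  66  68  62  61  63  64  70  81  83  85  86  91  88  88  90  76  74  77  75  76  73
col0 325
-25 [[337.4, 149.4], [338.2, 157.3], [337.9, 162.4]]
25 [[354.7, 149.8], [356.1, 157.7], [355.7, 162.8]]
```

Upward force at the front: the plate grazes the cap. I'll raise the pitch slightly and lift 0.5 mm before going on.

>>> {"op": "drive_tool", "data": {"moves": [[[0,-0.8,0],[0,0,-0.07],0],[[0,-0.8,0],[0,0,-0.07],0],[[0,-0.8,0],[0,0,-0.07],0]]}}

```text
t: 10.75
eef_pos: [0.5615, 0.1753, 0.1305]
eef_rot: [[-0.999, 0.018, 0.037], [0.018, 1.0, -0.001], [-0.037, -0.0, -0.999]]
ft_force: [0.5, 0.5, -1.4]
finger_gap: 0.153
grip_force: 60.0
```

```bash
python3 -c "
from h import *
st=telemetry.sense();print({k:np.round(st[k],4).tolist() for k in('t','eef_pos','ft_force','torque')})"
```

```text
{'t': 10.75, 'eef_pos': [0.5615, 0.1753, 0.1305], 'ft_force': [0.5061, 0.5454, -1.4061], 'torque': [0.0086, 0.1789, 0.0093]}
```

>>> {"op": "drive_tool", "data": {"moves": [[[0,0,0],[-0.5,0,0.02],0],[[0,0,0],[-1,0,0.04],0],[[0,0,0],[-1.5,0,0.06],0],[[0,0,0],[-1.5,0,0.06],0]]}}

```text
t: 11.15
eef_pos: [0.5781, 0.1749, 0.1308]
eef_rot: [[-0.999, 0.018, 0.039], [0.018, 1.0, -0.001], [-0.039, -0.0, -0.999]]
ft_force: [-0.7, 1.1, -1.6]
finger_gap: 0.152
grip_force: 60.0
```

```bash
python3 -c "
from h import *
st=telemetry.sense();print({k:np.round(st[k],4).tolist() for k in('t','eef_pos','ft_force','torque')})"
```

```text
{'t': 11.15, 'eef_pos': [0.5781, 0.1749, 0.1308], 'ft_force': [-0.7029, 1.0728, -1.5974], 'torque': [0.0125, 0.1078, 0.0117]}
```

>>> {"op": "drive_tool", "data": {"moves": [[[0,0,0],[-0.5,0,0.02],0],[[0,0,0],[-1,0,0.04],0],[[0,0,0],[-1.3,0,0.05],0],[[0,0,0],[-1.3,0,0.05],0]]}}

```text
t: 11.55
eef_pos: [0.5908, 0.1748, 0.1309]
eef_rot: [[-0.999, 0.018, 0.039], [0.018, 1.0, -0.001], [-0.039, -0.0, -0.999]]
ft_force: [-0.4, -0.5, -2.5]
finger_gap: 0.15
grip_force: 60.0
```

```bash
python3 m.py
python3 - <<'E'
from h import *
c=cam('top');g=cv2.cvtColor(c[0],cv2.COLOR_RGB2GRAY)
p=[.6415,.1744,.183];print(proj(c,p),proj(c,[.6415,.199,.183]),proj(c,[.6415,.149,.183]))
for v in range(150,172):print(v,' '.join('%3d'%x for x in g[v,232:270]))
E
```

```text
{'t': 11.55, 'eef_pos': [0.5908, 0.1748, 0.1309], 'ft_force': [-0.4082, -0.4929, -2.457], 'torque': [0.0772, 0.0455, 0.0032]}
144  23  27  27  23  25  22  25  22  26  30  43  46  42  43  49  59  51  39  51  66  63  60  62  65  63  64  61  56  55  57  62  58  59  56  58  62
145  20  20  21  24  19  22  19  22  26  34  41  44  43  45  52  61  54  36  49  62  66  73  83  94  95  81  67  57  58  61  58  61  63  58  62  58
146  22  22  20  19  19  25  19  21  22  35  40  43  43  44  53  61  56  35  43  61  84 107 119 136 134 112  90  81  65  59  58  60  57  62  61  58
147  22  22  21  22  20  22  22  17  26  38  43  44  42  44  53  62  59  41  37  69 102 134 128 136 140 131 123 109  71  58  61  60  62  62  59  60
148  23  23  21  24  23  32  30  22  23  36  40  47  50  48  52  62  58  44  37  64  99 129 116 113 120 121 129 112  73  59  58  63  59  57  59  60
149  24  22  23  21  27  38  36  30  27  36  42  60  92  68  61  65  65  49  35  52  67  95 108 106 118 125 117  94  64  57  60  61  62  62  61  58
150  22  25  17  22  26  38  36  24  21  37  42  78 133  94  72  77  71  52  35  45  5
[... 5063 characters left out ...]
  20  25  19  32  25  19  22   3   6   1  20  41  46  51  49  52  47  47  47
168  46  66  67  58  43  49  54  66  63  61  42  32  30  27  26  33  31  28  27  15  22  23  15  20  24  24   6   3   6  23  41  43  51  44  50  51  47  48
169  52  59  62  59  46  43  60  66  58  61  50  22  26  22  26  27  19  36  24  27  20  15  27  17  28  22   0   9   7  27  35  44  52  49  43  47  51  49
170  45  60  61  65  49  44  58  62  65  66  45  38  36  24  35  25  33  27  30  20  20  20  24  26  30  16  13  13   1  15  34  51  44  45  46  48  48  48
171  39  63  62  63  57  45  52  66  66  66  56  35  22  31   9  23  23  27  32  22  20  17  23  27  30  15   9   4   4  24  40  46  48  53  49  46  43  50
```

The plate's rear edge is where it should be, at column ~346.6 against a predicted 346.9. Lowering onto the cap.

>>> {"op": "drive_tool", "data": {"moves": [[[0,0,0],[0,0,0.15],0],[[0,0,0],[0,0,0.25],0],[[0,0,0],[0,0,0.25],0]]}}

```text
t: 12.0
eef_pos: [0.5903, 0.1749, 0.1292]
eef_rot: [[-0.999, 0.017, 0.039], [0.017, 1.0, -0.001], [-0.039, 0.0, -0.999]]
ft_force: [-4.5, -0.7, 5.4]
finger_gap: 0.154
grip_force: 60.0
```

```bash
python3 -c "
from h import *
st=telemetry.sense();print({k:np.round(st[k],4).tolist() for k in('t','eef_pos','ft_force','torque')})"
```

```text
{'t': 12.0, 'eef_pos': [0.5903, 0.1749, 0.1292], 'ft_force': [-4.4633, -0.6625, 5.4073], 'torque': [-0.0343, 0.4284, -0.003]}
```

>>> {"op": "drive_tool", "data": {"moves": [[[0,0,0],[0,0,-0.05],0],[[0,0,0],[0,0,-0.05],0],[[0,0,0],[0,0,-0.05],0],[[0,0,0],[0,0,-0.05],0.2],[[0,0,0],[0,0,-0.05],0.25],[[0,0,0],[0,0,-0.05],0.3],[[0,0,0],[0,0,-0.05],0.3],[[0,0,0],[0,0,-0.05],0.3]], "newtons": 4}}

```text
t: 12.8
eef_pos: [0.5904, 0.1748, 0.1289]
eef_rot: [[-0.999, 0.018, 0.038], [0.018, 1.0, -0.001], [-0.038, -0.0, -0.999]]
ft_force: [-0.5, 0.6, -0.3]
finger_gap: 0.296
grip_force: 0.0
```

```bash
python3 m.py
```

```text
{'t': 12.8, 'eef_pos': [0.5904, 0.1748, 0.1289], 'ft_force': [-0.466, 0.5869, -0.3139], 'torque': [0.0212, 0.096, 0.0208]}
145  22  28  23  23  26  21  25  22  25  35  45  46  42  47  48  62  54  40  49  61  66  71  84  97  95  79  67  62  59  56  61  60  60  57  57  59
146  22  23  22  23  24  23  18  17  23  38  42  44  44  43  55  64  55  40  45  62  83 108 121 136 132 114  92  82  67  60  60  59  59  63  62  59
147  25  20  25  19  23  22  24  20  28  34  46  43  44  40  52  60  57  41  39  69 104 136 127 137 139 133 123 107  71  59  58  60  60  60  59  60
148  21  20  22  21  21  27  23  21  22  38  42  47  50  45  54  58  61  46  37  64 100 129 114 108 118 122 127 113  74  60  60  58  57  62  61  58
149  23  25  23  22  26  35  28  20  26  38  45  58  88  67  59  67  66  46  36  52  71  91 106 108 120 128 120  93  62  60  59  58  61  59  64  57
150  25  21  24  24  31  40  39  29  29  44  42  77 136  93  70  75  66  49  34  42  58  69  84  91  97 102  95  78  64  58  59  60  59  58  62  58
151  21  19  23  23  29  36  32  24  26  36  43  81 136  98  78  76  70  55  36  43  56  
[... 1544 characters left out ...]
83  82  75  67  74  78  72  63  64  67  70  72  80  88  92  90  88  93  91  92  82  75  76  77  84 109 118 127 118 133 138 143 141 148 152 148
163  79  72  71  81 103 105 109 105  98  76  66  75  80  83  87  85  88  92  91  87  78  74  75  79  84 104  94 104 101 107 116 119 125 139 144 147
164  69  63  69  89 123 142 145 146 136 108  72  71  78  84  85  89  87  90  90  89  75  72  77  75  77  70  59  74  89 109 115 109 119 125 120 134
165  65  65  66  74 102 138 149 155 152 136  86  66  73  78  87  88  89  91  89  89  76  75  77  77  73  47  49  60  75  88  92  95  98  97  87 110
col0 335
-25 [[346.7, 150.1], [347.8, 158.0], [347.5, 163.1]]
25 [[364.0, 150.5], [365.7, 158.4], [365.2, 163.5]]
```

The plate lies level and stays put. I'll lift straight off, un-pitch, back away and close the fingers.

>>> {"op": "drive_tool", "data": {"moves": [[[0,0,0],[-0.1,0,-2],0.3],[[0,0,0],[-0.2,0,-4.5],0.3],[[0,2.2,0],[-0.25,0,-6.5],0.3],[[0,2.2,0],[-0.25,0,-6.5],0.3],[[0,2.2,0],[4,0,-6.5],0.3],[[0,2.2,0],[8,0,-6.5],0],[[0,2.2,0],[12,0,-6.5],0],[[0,2.2,0],[12,0,-6.5],0],[[0,2.2,0],[12,0,-6.5],0]], "newtons": 20}}

```text
t: 13.8
eef_pos: [0.4672, 0.177, 0.1884]
eef_rot: [[-1.0, 0.017, 0.0], [0.017, 1.0, -0.0], [-0.0, -0.0, -1.0]]
ft_force: [0.1, -0.0, 0.2]
finger_gap: 0.042
grip_force: 0.0
```

Run:
```python
from h import *
st=telemetry.sense();print({k:np.round(st[k],4).tolist() for k in('t','eef_pos','ft_force','torque','finger_gap')})
go([.4685,.1755,.105],179)
s=cam('side');c=cam('top');g=cv2.cvtColor(s[0],cv2.COLOR_RGB2GRAY)
q=np.array([.5904,.1748,.1289]);y=np.radians(-1);X=np.array([np.cos(y),np.sin(y),0]);Y=np.array([-np.sin(y),np.cos(y),0]);C=q+.0755*X+[0,0,.044]
print('handle end pred',proj(s,C-.098*X-[0,0,.0035]), 'plate rear corners',proj(c,C-.025*X+.025*Y+[0,0,.008]),proj(c,C-.025*X-.025*Y+[0,0,.008]),'c hend',proj(c,C-.098*X))
for v in range(147,164):print(v,' '.join('%3d'%x for x in g[v,314:354]))
```

```text
{'t': 13.8, 'eef_pos': [0.4672, 0.177, 0.1884], 'ft_force': [0.0564, -0.0125, 0.2271], 'torque': [0.056, 0.0131, -0.0306], 'finger_gap': 0.0415}
 rot [-0.01  0.01  0.02] shift [-0.13 -0.15  8.34] t 13.8 f [ 0.1 -0.   0.2]
handle end pred [321.10212469 156.97395445] plate rear corners [239.04041732 159.3979756 ] [257.28416548 159.14777076] c hend [248.5749137  186.17607029]
147 161 165 168 168 170 171 166 131 116  90  72  75  73  79  74  67  49  43  41  41  44  41  41  38  39  42  46  45  42  45  44  46  44  41  42  53  59  58  42  39
148 158 159 163 170 169 167 173 172 162 127  86  78  73  77  78  77  67  56  42  43  44  42  39  38  39  40  47  45  44  44  45  39  45  48  47  54  60  63  48  38
149 157 158 164 168 169 170 173 175 178 164 129  89  72  77  77  80  77  69  54  49  47  41  35  37  36  40  45  43  43  46  41  41  60  89  66  59  65  63  47  35
150 157 159 164 168 169 168 171 175 175 177 163 125  86  81  75  78  79  76  65  59  46  41  36  32  36  39  44  44  42  46  46  42  76 136  95  71  72  68  51  35
151 157 156 159 166 165 167 171 174 174 175 173 159 131 117  90  78 
[... 1363 characters left out ...]
 117  90  83  84  75  88  91  92  91  91  91
160 162 160 158 156 155 153 155 156 158 158 158 156 151 128  83  79  89 100 117 143 151 155 151 143 118  86  82  94 118 117  82  70  75  75  90  93  89  90  91  92
161 166 160 157 156 157 159 158 160 162 160 158 162 160 147  93  78  82  87  93 102 114 108 109  99  80  71  71  72  77  78  63  71  73  75  90  92  92  91  89  93
162 166 164 161 157 157 156 158 161 162 159 159 159 162 143  93  81  76  83  79  84  93  85  83  74  68  75  76  71  70  67  66  72  74  79  86  89  91  91  93  93
163 164 163 160 156 157 155 157 158 164 161 161 160 155 123  83  75  77  70  69  75  84  78  68  68  79 100 104 106 104  98  74  71  73  80  85  87  91  90  89  86
```

The handle is level along its length and its end is at column 321.3, against a predicted 321.1, so the plate is flat and in place. Now over the beam end and down.

>>> {"op": "drive_tool", "data": {"moves": [[[0,0,0],[-0.1,-0.1,4],0],[[0,0,0],[-0.1,-0.1,8],0],[[0,0,0],[-0.1,-0.1,9.5],0],[[0,0,0],[-0.1,-0.1,10],0],[[0,0,0],[-0.1,-0.1,10.5],0],[[0,0,0],[-0.1,-0.1,11],0],[[0,0,0],[-0.1,-0.1,11.5],0],[[0,0,0],[-0.1,-0.1,11.5],0]]}}

```text
t: 14.7
eef_pos: [0.4701, 0.1762, 0.075]
eef_rot: [[-1.0, 0.018, 0.002], [0.018, 1.0, 0.0], [-0.002, 0.0, -1.0]]
ft_force: [0.1, -0.7, 3.8]
finger_gap: 0.005
grip_force: 2.1
```

```bash
cat > b.py <<'E'
from h import *
st=telemetry.sense();print({k:np.round(st[k],4).tolist() for k in('t','eef_pos','ft_force','torque','finger_gap')})
s=cam('side');g=cv2.cvtColor(s[0],cv2.COLOR_RGB2GRAY)
print('beam top centre px if z=.098/.065',proj(s,[.4685,.1755,.098]),proj(s,[.4685,.1755,.065]))
for v in range(160,196):print(v,' '.join('%3d'%x for x in g[v,274:300]))
E
python3 b.py
```

```text
{'t': 14.7, 'eef_pos': [0.4701, 0.1762, 0.075], 'ft_force': [0.0511, -0.7198, 3.7848], 'torque': [-0.0373, -0.0992, -0.0228], 'finger_gap': 0.0048}
beam top centre px if z=.098/.065 [286.19015498 178.26584534] [286.1684765  188.01237669]
160  37  35  37  34  37  38  36  34  33  34  36  34  34  35  34  32  32  35  38  34  32  34  35  30  25  61
161  30  31  33  35  32  33  31  33  34  30  33  32  29  32  33  29  30  32  29  29  28  29  30  28  31  75
162  30  32  32  28  31  29  35  28  30  29  31  32  24  33  29  26  30  29  30  33  31  29  26  25  29  85
163  29  31  29  30  28  28  28  28  32  30  29  28  30  30  30  26  22  28  26  28  28  23  29  24  31  90
164  26  29  26  27  30  28  24  26  26  24  24  28  23  25  25  26  31  22  31  26  24  27  25  22  25  87
165  30  30  26  29  24  28  30  30  28  27  27  27  28  27  26  27  30  25  26  27  27  27  24  22  23  88
166  38  35  32  28  31  26  31  27  28  28  27  28  27  29  23  24  30  22  28  27  24  31  34  27  26  89
167  41  43  35  30  29  32  32  29  30  32  25  26  30  27  27  29  24  30  26  26  28  31  41  31  27  8
[... 2325 characters left out ...]
  75  79  82  79  70  65  67  67  66  64  60  68  65
190  85  84  87  82  77  74  77  87 105  84  94 125  80  53  60  72  73  69  70  67  66  69  69  69  68  66
191 125 128 130 123  89  76  83 115 122  91 104 153  95  43  46  68  70  69  66  71  68  67  69  68  64  68
192 171 175 177 163 101  74  97 139 108  77 105 156  95  42  45  59  63  62  65  59  61  61  58  61  57  61
193 176 182 185 172 103  71 100 145  99  73  99 134  87  42  42  47  48  49  48  45  43  46  45  46  50  47
194 173 178 184 173 103  75  97 144 103  76  82  90  58  41  43  45  43  46  44  44  42  44  42  42  46  46
195 142 161 180 169 104  73  98 142 100  76  81  77  51  41  42  47  46  50  50  52  49  52  51  48  51  49
```

Contact at 3.8 N. Pressing the beam down.

>>> {"op": "drive_tool", "data": {"moves": [[[0,0,0],[0,0,0.5],0],[[0,0,0],[0,0,1],0],[[0,0,0],[0,0,1.5],0],[[0,0,0],[0,0,2],0],[[0,0,0],[0,0,2.4],0],[[0,0,0],[0,0,2.6],0],[[0,0,0],[0,0,2.6],0],[[0,0,0],[0,0,2.6],0]]}}

```text
t: 15.55
eef_pos: [0.4689, 0.1762, 0.0483]
eef_rot: [[-1.0, 0.018, -0.0], [0.018, 1.0, 0.0], [0.0, 0.0, -1.0]]
ft_force: [-1.3, 1.0, 4.4]
finger_gap: 0.006
grip_force: 2.3
```

>>> {"op": "drive_tool", "data": {"moves": [[[0,0,0],[0,0,0.2],0],[[0,0,0],[0,0,0.2],0],[[0,0,0],[0,0,0.2],0]]}}

```text
t: 15.85
eef_pos: [0.4689, 0.1762, 0.0466]
eef_rot: [[-1.0, 0.018, -0.0], [0.018, 1.0, 0.0], [0.0, 0.0, -1.0]]
ft_force: [-3.5, 1.6, 8.1]
finger_gap: 0.001
grip_force: 3.8
```

>>> {"op": "drive_tool", "data": {"moves": [[[0,0,0],[0,0,0.2],0],[[0,0,0],[0,0,0.2],0],[[0,0,0],[0,0,0.2],0]]}}

```text
t: 16.15
eef_pos: [0.469, 0.1762, 0.0457]
eef_rot: [[-1.0, 0.017, -0.0], [0.017, 1.0, 0.0], [0.0, 0.0, -1.0]]
ft_force: [-8.1, 0.3, 16.6]
finger_gap: 0.004
grip_force: 8.5
```

The pin now bears on the plate (force rising steeply, ~17 N at the beam end after ~32 mm). I'll ease the sideways load a little and hold.

>>> {"op": "drive_tool", "data": {"moves": [[[0,0,0],[0.06,0,0],0],[[0,0,0],[0.06,0,0],0],[[0,0,0],[0.06,0,0],0],[[0,0,0],[0.06,0,0],0],[[0,0,0],[0.06,0,0],0],[[0,0,0],[0.06,0,0],0]]}}

```text
t: 16.75
eef_pos: [0.469, 0.1762, 0.0458]
eef_rot: [[-1.0, 0.018, 0.001], [0.018, 1.0, 0.0], [-0.001, 0.0, -1.0]]
ft_force: [-5.7, 1.8, 14.4]
finger_gap: -0.0
grip_force: 7.7
```

Run:
```python
from h import *
for i in range(3):
    s=cam('side');st=telemetry.sense();print({k:np.round(st[k],4).tolist() for k in('t','eef_pos','ft_force')})
g=cv2.cvtColor(s[0],cv2.COLOR_RGB2GRAY)
for v in range(148,163):print(v,' '.join('%3d'%x for x in g[v,316:354]))
```

```text
{'t': 16.8, 'eef_pos': [0.469, 0.1762, 0.0458], 'ft_force': [-5.5224, 0.8169, 15.5492]}
{'t': 16.85, 'eef_pos': [0.469, 0.1762, 0.0458], 'ft_force': [-6.3916, 1.4173, 14.6074]}
{'t': 16.9, 'eef_pos': [0.469, 0.1762, 0.0458], 'ft_force': [-5.6354, -0.8439, 15.1814]}
148 170 171 173 173 174 175 167 130  90  75  77  80  83  78  64  54  45  46  44  43  35  35  37  41  47  45  45  42  44  43  44  51  46  55  59  56  36  48
149 167 173 171 175 175 176 179 167 128  87  75  77  79  81  77  71  56  45  47  46  38  33  37  45  44  42  44  47  44  43  59  88  67  62  69  60  39  41
150 166 170 171 172 174 178 182 180 168 123  87  83  79  80  81  79  68  60  48  42  39  33  37  39  44  44  43  48  44  43  81 134  94  72  77  62  49  41
151 164 167 170 173 175 177 176 178 177 160 133 119  94  79  75  80  77  77  67  56  49  41  37  39  41  39  40  39  37  41  80 136 100  80  77  71  48  40
152 159 162 165 172 174 176 179 178 176 175 171 165 128  91  82  85 100 104 104 104  95  81  77  69  57  44  33  33  38  37  65 108  95  78  76  67  48  32
153 157 158 163 170 172 171 176 173 167 171 174 179 16
[... 805 characters left out ...]
 112 106 106 106  94  88  95 102 103  96  96  86  80 110 101  91  90  90  61
159 158 160 157 160 154 142 144 148 143 136 127 105  80  87 107 120 131 142 152 144 141 141 123  98  88 102 121 117  92  83  82  78  99  97  93  97  90  75
160 159 160 159 160 157 161 164 162 160 157 156 130  87  76  89  95 121 142 158 158 153 146 118  91  82  94 121 118  81  74  79  76  93  93  97  92  91  92
161 163 159 160 159 160 163 166 163 161 162 166 147  97  75  84  89  92 103 111 114 110 101  81  73  76  74  81  76  66  68  76  77  91  94  90  97  96  94
162 162 160 160 160 160 162 165 164 162 162 165 146  92  80  79  81  82  82  92  89  87  76  67  75  76  73  69  67  65  72  76  79  87  90  92  92  95  96
```

Stable at about 15 N (roughly 50 N on the pin), and the plate hasn't moved. Handing in.

```bash
python3 -c "
from plant import env
print(env.sign_off())"
```

```text
the job is handed in; nothing more can be done
None
```

I put the packing plate flat and centred under the pin of the left-hand frame (the 22 mm gap) and let go of it. I then pressed that frame's beam down to about 15 N, roughly 50 N at the pin, and handed the job in while still holding it down, at about 17 s; the sign-off gave no verdict.

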